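# Add one packing block to the pile

## Task

Slide the outer of the two packing blocks along the steel bar and off its open end, so that it comes to stand free on the board there, and leave the inner block threaded on the bar. Then stack the freed block squarely on the block that stands on the height stand, so that the top of the pile meets the shoulders of the stepped post. Leave the chisel, the tin and the pile's lower block where they are.

Things in the scene. Friction and masses are not known exactly. Their poses are not given: they have to be found in the camera images.
- rack: dark wooden rack, fixed to the bench. Origin: on the bench, under the bar. A foot board 290 x 80 x 20 mm (x -140 to 150 mm, its top at z 20 mm) carries a wooden post 56 mm wide and 64 mm high at its -x end (post's front face at x -105 mm). A bare square steel bar, 12 x 12 mm, sticks out of the post along +x, level, its centre line at y 0, z 41 mm (its top at 47 mm), and ends free at x 60 mm. Beyond the bar's end the board is a bare landing up to a 4 mm high lip at x 144 mm
- bar_tip (a point): centre of the bar's free end, in the rack at (60, 0, 41) mm; axes as the rack's
- outer_block: pale wooden packing block, loose, 46 (x) x 44 (y) x 32 mm (z), about 70 g, with a square 16 x 16 mm hole right through along its x, at mid-width and mid-height. Origin: centre of the underside. It starts threaded on the bar, the one nearer the open end: it hangs with the roof of its hole on the bar, its x along the bar and its underside 3 mm above the board; pushed off the end it drops these 3 mm on to the landing. It slides easily
- outer_block_top (a point): centre of the outer block's top face, 32 mm above its origin
- inner_block: a block like the outer one, threaded on the bar between it and the post, 3 to 27 mm behind it. 45 mm or more of bare bar lie between its back and the post, room for fingers that straddle the bar; pushing it pushes the outer block ahead of it
- pile_block: a third block like these, standing loose on the height stand's base, its x about along the stand's x: the start of the pile. Origin: centre of the underside
- height_stand: dark wooden stand, fixed to the bench. Origin: on the bench, under the pile's place. Base 124 x 90 x 12 mm (x -50 to 74 mm); on it, at x 33 to 47 mm, stands a wooden post 44 mm wide (y) that steps in to 16 mm at its shoulders, 76 mm above the bench, and ends at 95 mm. Two blocks on the base reach the shoulders
- mark (a point): middle of the post's shoulder line on the face toward the pile, in the stand at (33, 0, 76) mm; axes as the stand's
- seat (a point): centre of the pile's place, on the base's top, in the stand at (0, 0, 12) mm
- chisel: wood carver's chisel, 198 mm long, 41 mm wide, 31 mm high, lying loose, its handle away from the robot, between the rack and the stand; a bystander
- wax_tin: open tin of wax, 61 mm across, 18 mm high, loose; a bystander
Not all that is in view belongs to the job. Leave any red look-alike of the outer_block alone.

How it is judged:
On the way:
1. the outer block is off the bar's open end and stands upright on the landing, with the inner block still on the bar (x of outer_block in the frame of rack between 0.083 and 0.16 m and y of outer_block in the frame of rack between -0.04 and 0.04 m and z of outer_block in the frame of rack between 0.017 and 0.0218 m and angle between outer_block's own z axis and vertical below 0.1 rad and x of inner_block in the frame of rack between -0.09 and 0.06 m and y of inner_block in the frame of rack between -0.006 and 0.006 m and z of inner_block in the frame of rack between 0.017 and 0.028 m), for 0.2 s.
At the end, for the whole second after the job is handed in: The outer block rests level on the lower block, within 12 mm of its centre each way and 0.2 rad of its direction, top within 3 mm of the shoulders; the lower block moved under 15 mm and within 20 mm of its place; the inner block at rest, at least half its length on the bar (x of outer_block in the frame of pile_block between -0.012 and 0.012 m and y of outer_block in the frame of pile_block between -0.012 and 0.012 m and angle between the x axis of outer_block and the x axis of pile_block, either way round below 0.2 rad and z of outer_block_top in the frame of mark between -0.003 and 0.003 m and angle between each of outer_block, pile_block's own z axis and vertical below 0.06 rad and horizontal distance between pile_block and seat below 0.02 m and distance of pile_block from where it was at the start of the episode below 0.015 m and linear speed of each of outer_block, inner_block below 0.01 m/s and x of inner_block in the frame of rack between -0.09 and 0.06 m and y of inner_block in the frame of rack between -0.006 and 0.006 m and z of inner_block in the frame of rack between 0.017 and 0.028 m); the robot touches nothing.
It fails at once if the chisel or the tin is moved by more than 20 mm (distance of any of chisel, wax_tin from where it was at the start of the episode above 0.02 m).
It also fails if it takes over 46 s, if anything falls off the work surface, if the arm or the gripper's body presses on something with over 40 N, if the wrist force passes 120 N, or if a joint passes its speed limit or range.

## Robot

A 6-joint arm with a two-finger parallel gripper is mounted at the origin on a cart in front of the work surface, level with it; the furniture and walls round the work are solid. World frame = base frame: x ahead of the robot, y to its left, z up, the work surface at z = 0. Lengths are in m, angles in rad, forces in N, time in s.
With the tool pointing down it reaches from about 0.35 to 0.775 m from the base axis. Payload 7.3 kg.
Tool frame: the origin (TCP) lies at the centre of the arm's flange, where the gripper is bolted on; the fingertips stand 178 mm ahead of it and the grasp point (between the pads) lies 159 mm ahead of it (r.tip_extent is the distance from the TCP to the fingertips, in m); y points along the fingers, x is the direction in which the jaws open and shut, and the axes are right-handed (so a half turn about y gives the same grasp; the last joint's range is limited). The gripper opens to 92 mm and grips with 3 to 60 N. Pads are 19 mm wide; open, the fingers measure 130 mm over their backs; the gripper's body (75 mm by 190 mm) begins 47 mm behind the grasp point.
Start: joints at [-1.407, 0.342, 1.524, -0, 1.275, -0.146], TCP at [0.16, -0.5, 0.405] pointing down, gripper open.
Joint ranges: [-2.53, 2.53], [-0.77, 2.02], [0.04, 2.7], [-1, 4.14], [0.28, 2.66], [-3.11, 3.11]. Speed limits (rad/s): [2.57, 2.57, 3.14, 3.14, 3.14, 3.14].

## Interface

Orientations are given as a unit quaternion [x, y, z, w].
In Python, from bench import r gives the robot as it stands. The module is installed in compiled form; this text tells all that it offers.
- The arm moves only by the tool arm_command, never from a script. Its argument "commands" is a list of rows, each a list of 6 numbers: the shift along the tool's x, y, z in mm, then the turn, a rotation vector about the tool's x, y, z in degrees. In form: [[x, y, z, rx, ry, rz], ...]. A call has exactly 10 rows; each row is the pose to reach, as a shift and turn from the pose commanded when the call began, along the tool's axes at that moment; what a row does not reach only later rows make up. A row lasts 1/10 s, in which the tool goes at most 50 mm and 8.59 degrees, less where a joint would pass 70% of its speed; a pose out of reach is approached as far as the arm can. A call with a gripper value outside its range is refused whole. "fingers" is the gripper command: -1 is shut, 1 is fully open, values between are in proportion, set as the call begins (left out, the last holds). The fingers move at their own pace and stop on an object; "squeeze" is the grip in N (left out, the last holds). Time passes only in rows, so rows that repeat a pose let the fingers close, or fill a call up. It gives the time, the measured TCP pose, the force and the opening at its end, in the units of the state.
- r.get_state(): the state, without advancing time (a new reading comes with each control period).
- r.snapshot(name): name is "side" or "top" or "wrist"; returns a dict with "image" (400x640x3 uint8, blue, green, red), "camera_matrix" (3x3 intrinsics, pixels), "rvec" (rotation vector, rad) and "tvec" (3), from world to camera coordinates, as OpenCV has them; the wrist camera has in their place "tool_from_camera" (4x4, takes a point from camera to tool coordinates, whose origin is the TCP and whose axes are the tool frame's). Camera axes: x right, y down, z forward; pixel columns grow to the right and rows downward; lengths in m; the calibration is good to about 2 mm. A picture is of the moment at which its call begins: read the wrist's pose just before it. There is no depth.
- r.hand_in(): hands the job in, once; it reports no verdict.
The state is a dict: "time": time; "joint_positions": joint angles; "qvel": joint speeds; "tau": joint torques, N m; "ee_pos": TCP position; "tcp_rot": TCP orientation; "force": force on the tool from outside, world axes, zero at the start; "moment": the same for the moment, N m; "gripper_width": opening from 0.0 (shut) to 1.0 (fully open).
Only numpy, scipy, OpenCV 4.12 (cv2) and the standard library are available. Lean on these libraries where they do the work, as an engineer would, in place of code of your own. Each camera call takes 0.05 s, during which the arm holds its last target.

## Working session

There is one attempt and no reset: what is moved stays moved. The work goes in short steps, Python scripts to look and compute and a tool call to move; the robot and the scene stay as the last step left them, time stands still between calls to the robot, and variables do not carry over. Pictures are saved under pics/ and viewed, and the job is handed in when it is done.

Besides the shell and the picture viewer there is one more tool, called after "Call:" as name(argument=value, ...), one argument or row to a line, values as JSON. arm_command: Moves the arm, as the interface text tells. Its arguments: {"type":"object","properties":{"commands":{"type":"array","items":{"type":"array","items":{"type":"number"}}},"fingers":{"type":"number"},"squeeze":{"type":"number"}},"required":["commands"]}

```bash
mkdir -p pics && cat > h.py <<'E'
import numpy as np,cv2
from scipy.spatial.transform import Rotation as R
from bench import r
def snap(n,f):
    s=r.get_state(); d=r.snapshot(n); cv2.imwrite('pics/'+f+'.png',d['image'])
    K=np.array(d['camera_matrix'])
    if n=='wrist':
        T=np.array(d['tool_from_camera']);W=np.eye(4);W[:3,:3]=R.from_quat(s['tcp_rot']).as_matrix();W[:3,3]=s['ee_pos']
        M=W@T; Rc=M[:3,:3];c=M[:3,3]
    else:
        Q=cv2.Rodrigues(np.array(d['rvec'],float))[0];Rc=Q.T;c=-Q.T@np.array(d['tvec'],float).ravel()
    np.savez('pics/'+f+'.npz',K=K,Rc=Rc,c=c)
def ray(f,uv):
    z=np.load('pics/'+f+'.npz');d=z['Rc']@np.linalg.solve(z['K'],[uv[0],uv[1],1.]);return z['c'],d
def onz(f,uv,h):
    c,d=ray(f,uv);return c+d*(h-c[2])/d[2]
def proj(f,P):
    z=np.load('pics/'+f+'.npz');q=z['K']@(z['Rc'].T@(np.array(P)-z['c']));return q[:2]/q[2]
E
python3 - <<'E'
from h import *
s=r.get_state();print(s)
snap('side','side0');snap('top','top0');snap('wrist','w0')
for f in('side0','top0','w0'):
    z=np.load('pics/%s.npz'%f);print(f,z['c'],z['Rc'][:,2],z['K'][0,0])
E
```

```text
{'time': 0.0, 'joint_positions': array([-1.40698774e+00,  3.42730665e-01,  1.52504929e+00, -2.99692912e-07,
        1.27537518e+00, -1.45972153e-01]), 'qvel': array([ 7.64811963e-05, -2.47544089e-04,  2.81665242e-04, -8.63678552e-04,
       -1.17826138e-03,  5.01027723e-04]), 'tau': array([ 2.91511487e-04, -4.31240988e+01, -2.44221067e+01,  7.18244794e-02,
        5.60668332e-02, -1.52591251e-04]), 'ee_pos': array([ 0.16005814, -0.49985927,  0.40402936]), 'tcp_rot': array([-0.57076291,  0.41727234, -0.41648402,  0.57153701]), 'force': array([-0.24400123,  0.60710203,  0.0172836 ]), 'moment': array([-0.02022691,  0.04366295, -0.08190528]), 'gripper_width': 0.9975361633387981}
side0 [0.58666886 1.22173652 0.66109536] [ 0.01075627 -0.89610276 -0.4437163 ] 463.84390720970424
top0 [0.3875068  0.03410933 1.12484526] [ 0.19408833 -0.00830322 -0.98094892] 380.57478386275807
w0 [ 0.23480231 -0.4760898   0.38299077] [-0.28025403 -0.08703245 -0.9559723 ] 332.4274315217613
```

View pics/top0.png

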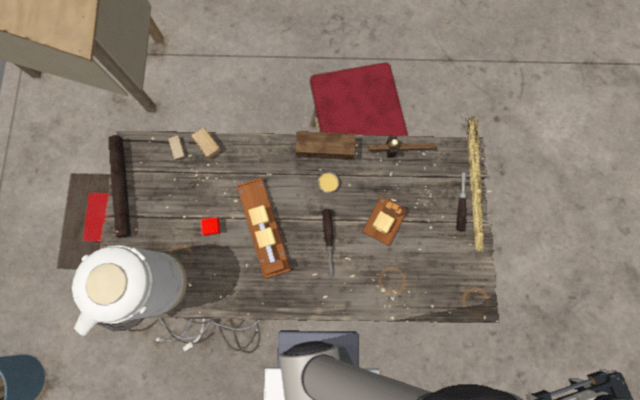

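View pics/side0.png

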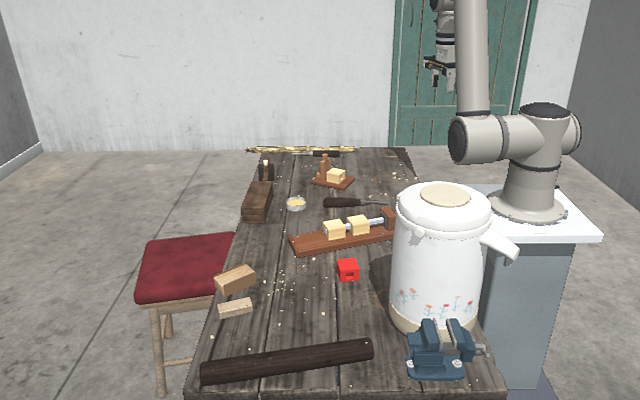

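```bash
python3 - <<'E'
from h import *
s=r.get_state();print(np.round(R.from_quat(s['tcp_rot']).as_matrix(),3), r.tip_extent,s['time'])
i=cv2.imread('pics/top0.png')
cv2.imwrite('pics/top0z.png',cv2.resize(i[60:330,200:520],None,fx=2.5,fy=2.2) if 0 else cv2.resize(i[80:330,230:560],None,fx=2.4,fy=2.4,interpolation=cv2.INTER_CUBIC))
E
```

```text
[[ 0.305 -0.     0.952]
 [-0.952  0.001  0.305]
 [-0.001 -1.     0.   ]] 0.178 0.15
```

View pics/top0z.png

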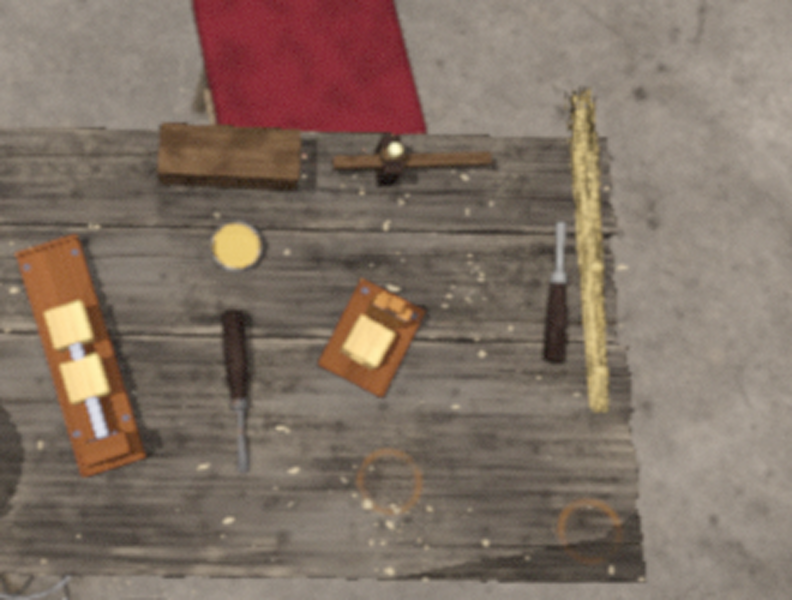

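```bash
python3 - <<'E'
from h import *
i=cv2.imread('pics/top0.png')
hsv=cv2.cvtColor(i,cv2.COLOR_BGR2HSV)
for p in [(258,216),(265,238),(384,222),(249,188),(370,235),(262,205),(275,268)]: print(p,hsv[p[1],p[0]])
m=cv2.inRange(hsv,(15,60,190),(32,160,255))
n,l,st,ce=cv2.connectedComponentsWithStats(m)
for k in range(1,n):
    if st[k,4]>60:
        pts=np.argwhere(l==k)[:,::-1].astype(np.float32);print(st[k],ce[k],cv2.minAreaRect(pts),onz('top0',ce[k],.055))
m=cv2.inRange(hsv,(3,120,60),(14,255,200))
n,l,st,ce=cv2.connectedComponentsWithStats(m)
for k in range(1,n):
    if st[k,4]>100:
        pts=np.argwhere(l==k)[:,::-1].astype(np.float32);b=cv2.minAreaRect(pts);print(st[k],b);print([np.round(onz('top0',q,.02)[:2],4) for q in cv2.boxPoints(b)])
E
```

```text
(258, 216) [ 21  89 253]
(265, 238) [ 21  89 253]
(384, 222) [ 20  98 250]
(249, 188) [ 13 167 162]
(370, 235) [ 11 151 140]
(262, 205) [ 20 110 208]
(275, 268) [ 13 164 165]
[192 128  25  28 333] [204.54054054 141.24024024] ((204.52073669433594, 141.2194366455078), (25.4661808013916, 13.550809860229492), 52.594642639160156) [0.7899511  0.35686261 0.055     ]
[170 136  13  22 115] [175.96521739 145.17391304] ((175.44338989257812, 146.8018798828125), (20.46672248840332, 9.203156471252441), 74.05460357666016) [0.77611384 0.43989237 0.055     ]
[471 156  11  92 306] [475.92156863 199.53267974] ((476.4603271484375, 201.3258819580078), (91.13658142089844, 8.279805183410645), 86.633544921875) [ 0.6275038  -0.43735875  0.055     ]
[319 174  19  18 262] [328.24045802 182.13740458] ((328.0, 182.5), (17.0, 18.0), 90.0) [ 0.67173039 -0.00994971  0.055     ]
[248 205  20  20 286] [257.68881119 214.67132867] ((257.6415100097656, 214.74530029296875), (16.895347595214844, 17.0327091217041), 74.05460357666016) [0.57244099 0.19024951 0.055     ]
[373 211  21  22 277] [382.97833935 221.82310469] ((382.76922607421875, 222.15386962890625), (16.372583389282227, 17.612930297851562), 29.744882583618164) [ 0.55781636 -0.16693997  0.055     ]
[255 227  20  21 283] [264.43462898 237.19787986] ((264.49053955078125, 237.21697998046875), (17.170068740844727, 16.757986068725586), 74.05460357666016) [0.50840793 0.16841931 0.055     ]
[ 237  178   54  101 1814] ((263.05963134765625, 227.53211975097656), (98.36875915527344, 28.351659774780273), 73.3007583618164)
[array([0.6688, 0.266 ]), array([0.6954, 0.1861]), array([0.4178, 0.0936]), array([0.3938, 0.1703])]
[363 196  44  49 752] ((384.5000305175781, 220.00003051757812), (30.4105224609375, 40.696434020996094), 26.56505012512207)
[array([ 0.534 , -0.1109]), array([ 0.6442, -0.1662]), array([ 0.6043, -0.2462]), array([ 0.4955, -0.1897])]
```

The top view shows the rack at left with its post toward the robot: outer block at about px (258,215), inner block at (264,237). The stand is at right, with the pile block at about px (383,222) and its post up and right of it. The chisel lies between the two at px (330,240), and the tin is at px (328,182). The side view agrees, with the red decoy at px (348,270). The tool already points down with its jaws nearly across the bar, so I'll move above the rack and look with the wrist camera.

Call:
arm_command(
  commands=[
    [-30, 2, 33, 0, 0, 0],
    [-64, 4, 70, 0, 0, 0],
    [-98, 6, 107, 0, 0, 0],
    [-132, 8, 144, 0, 0, 0],
    [-166, 10, 181, 0, 0, 0],
    [-200, 12, 218, 0, 0, 0],
    [-234, 14, 255, 0, 0, 0],
    [-268, 16, 292, 0, 0, 0],
    [-302, 18, 330, 0, 0, 0],
    [-336, 20, 367, 0, 0, 0],
  ],
  fingers=1,
  squeeze=20,
)

```text
time: 1.15
ee_pos: [0.406, -0.069, 0.3849]
tcp_rot: [0.571, -0.417, 0.417, -0.571]
force: [0.8, -1.3, 0.6]
gripper_width: 0.996
```

Call:
arm_command(
  commands=[
    [-34, 2, 37, 0, 0, 0],
    [-68, 4, 74, 0, 0, 0],
    [-102, 6, 111, 0, 0, 0],
    [-136, 8, 148, 0, 0, 0],
    [-164, 9, 180, 0, 0, 0],
    [-182, 10, 200, 0, 0, 0],
    [-190, 10, 210, 0, 0, 0],
    [-192, 10, 211, 0, 0, 0],
    [-192, 10, 211, 0, 0, 0],
    [-192, 10, 211, 0, 0, 0],
  ],
)

```text
time: 2.15
ee_pos: [0.5475, 0.1749, 0.375]
tcp_rot: [0.571, -0.417, 0.417, -0.571]
force: [-0.7, -0.1, 0.7]
gripper_width: 0.998
```

```bash
python3 - <<'E'
from h import *
snap('wrist','w1')
s=r.get_state();print(s['time'],s['ee_pos'],R.from_quat(s['tcp_rot']).as_matrix().round(3))
E
```

```text
2.2 [0.54759827 0.17493864 0.37513828] [[ 0.303  0.     0.953]
 [-0.953 -0.     0.303]
 [ 0.    -1.    -0.   ]]
```

View pics/w1.png

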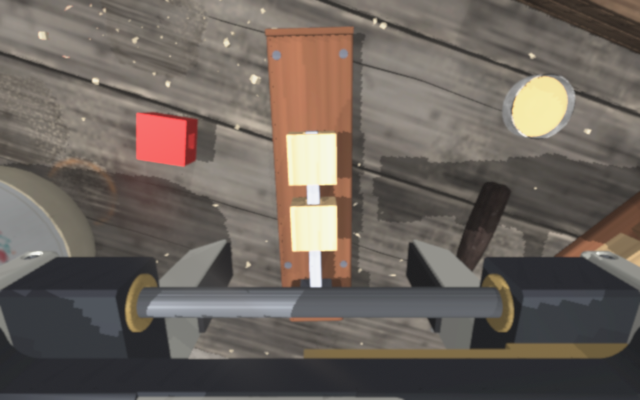

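The wrist view shows the board running upward, with the outer block at px (312,159), the inner at (314,226) and the bar end just beyond the outer block.

```bash
python3 - <<'E'
from h import *
i=cv2.imread('pics/w1.png');cv2.imwrite('pics/w1z.png',cv2.resize(i[20:300,240:380],None,fx=2.1,fy=2.1))
hsv=cv2.cvtColor(i,cv2.COLOR_BGR2HSV)
print(hsv[160,310],hsv[188,300],hsv[228,312],hsv[60,310])
m=cv2.inRange(hsv,(15,50,225),(32,160,255));m[:,:260]=0;m[:,370:]=0;m[280:]=0
n,l,st,ce=cv2.connectedComponentsWithStats(m)
for k in range(1,n):
    if st[k,4]>300:
        b=cv2.minAreaRect(np.argwhere(l==k)[:,::-1].astype(np.float32));bp=cv2.boxPoints(b);print(st[k],b)
        P=np.array([onz('w1',q,.055) for q in bp]);print(P[:,:2].round(4),P.mean(0).round(4),[np.linalg.norm(P[a]-P[(a+1)%4]).round(4) for a in range(4)])
m=cv2.inRange(hsv,(3,110,60),(15,255,230));m[:,:250]=0;m[:,380:]=0;m[275:]=0
L=[];Rr=[]
for v in range(50,250,10):
    x=np.where(m[v])[0]
    if len(x): L.append(onz('w1',(x.min()-.5,v),.02)[:2]);Rr.append(onz('w1',(x.max()+.5,v),.02)[:2])
for q in (L,Rr):
    q=np.array(q);f=cv2.fitLine(q.astype(np.float32),cv2.DIST_HUBER,0,1e-4,1e-4).ravel();print(f,np.degrees(np.arctan(f[1]/f[0])))
print(hsv[133:140,310],onz('w1',(311,28),.024))
E
```

```text
[ 29  28 247] [ 10 125 174] [ 29  29 247] [ 10 126 172]
[0.9462656  0.3233905  0.5647032  0.22835736] 18.868093
[0.9464363 0.3228906 0.5881588 0.1545163] 18.837826
[[ 10   7 230]
 [ 23  44 243]
 [ 28  33 247]
 [ 29  27 247]
 [ 29  27 247]
 [ 29  27 247]
 [ 29  27 247]] [0.67862492 0.22429585 0.024     ]
```

View pics/w1z.png

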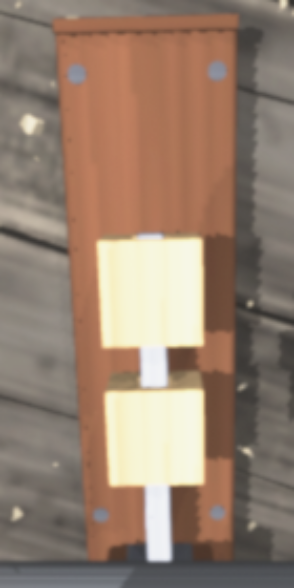

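```bash
cat >> h.py <<'E'
def tops(f,h,box,lo=(18,15,235),hi=(35,70,255)):
    i=cv2.imread('pics/%s.png'%f);m=cv2.inRange(cv2.cvtColor(i,cv2.COLOR_BGR2HSV),lo,hi)
    k=np.zeros_like(m);u0,v0,u1,v1=box;k[v0:v1,u0:u1]=m[v0:v1,u0:u1]
    k=cv2.morphologyEx(k,cv2.MORPH_OPEN,np.ones((9,9)))
    n,l,st,ce=cv2.connectedComponentsWithStats(k)
    for q in range(1,n):
        if st[q,4]<300: continue
        pt=np.argwhere(l==q)[:,::-1].astype(float)
        W=np.array([onz(f,p,h)[:2] for p in pt])
        b=cv2.minAreaRect((W*1000).astype(np.float32));print('px',ce[q].round(1),'mean',W.mean(0).round(4),'rect',np.round(b[0],1),np.round(b[1],1),round(b[2],1))
E
python3 - <<'E'
from h import *
tops('w1',.055,(270,110,360,270))
O=None
d=np.array([np.cos(np.radians(18.85)),np.sin(np.radians(18.85))])
n=np.array([-d[1],d[0]])
print('axis n', (np.array([.5647,.22836])@n+np.array([.58816,.15452])@n)/2, 'tool z ang',17.64)
for p in [(.572,.190)]: print(np.array(p)@n)
E
```

```text
px [311.6 158.8] mean [0.5716 0.1898] rect [570.9 189.9] [45.7 42.9] 18.4
px [313.5 227.9] mean [0.5082 0.1682] rect [507.8 168.1] [45.5 43.2] 18.9
axis n -0.0050671102410067385 tool z ang 17.64
-0.004998583544308349
```

Call:
arm_command(
  commands=[
    [-3, 20, 10, 0, -1.2, 0],
    [-7, 45, 27, 0, -1.2, 0],
    [-7, 70, 27, 0, -1.2, 0],
    [-7, 95, 27, 0, -1.2, 0],
    [-7, 120, 27, 0, -1.2, 0],
    [-7, 140, 27, 0, -1.2, 0],
    [-7, 155, 27, 0, -1.2, 0],
    [-7, 163, 27, 0, -1.2, 0],
    [-7, 168, 27, 0, -1.2, 0],
    [-7, 168, 27, 0, -1.2, 0],
  ],
)

```text
time: 3.2
ee_pos: [0.5715, 0.1906, 0.2069]
tcp_rot: [0.575, -0.411, 0.411, -0.575]
force: [-0.5, 0.3, -0.9]
gripper_width: 0.998
```

Call:
arm_command(
  commands=[
    [0, 0, 0, 0, 0, 0],
    [0, 0, 0, 0, 0, 0],
    [0, 0, 0, 0, 0, 0],
    [0, 0, 0, 0, 0, 0],
    [0, 0, 0, 0, 0, 0],
    [0, 0, 0, 0, 0, 0],
    [0, 0, 0, 0, 0, 0],
    [0, 0, 0, 0, 0, 0],
    [0, 0, 0, 0, 0, 0],
    [0, 0, 0, 0, 0, 0],
  ],
  fingers=-1,
  squeeze=15,
)

```text
time: 4.2
ee_pos: [0.5715, 0.1911, 0.2068]
tcp_rot: [0.576, -0.411, 0.411, -0.575]
force: [-0.3, -0.8, 1.2]
gripper_width: 0.48
```

```bash
python3 - <<'E'
from h import *
s=r.get_state();print(s['time'],s['ee_pos'],s['force'],s['moment'],s['gripper_width']*92,R.from_quat(s['tcp_rot']).as_matrix().round(3))
snap('wrist','w2')
E
```

```text
4.2 [0.5715385  0.1910509  0.20684805] [-0.2823103  -0.81280628  1.23881411] [-0.05390507  0.02620611 -0.01674444] 44.18988936559229 [[ 0.325  0.     0.946]
 [-0.946 -0.     0.325]
 [ 0.    -1.     0.   ]]
```

View pics/w2.png

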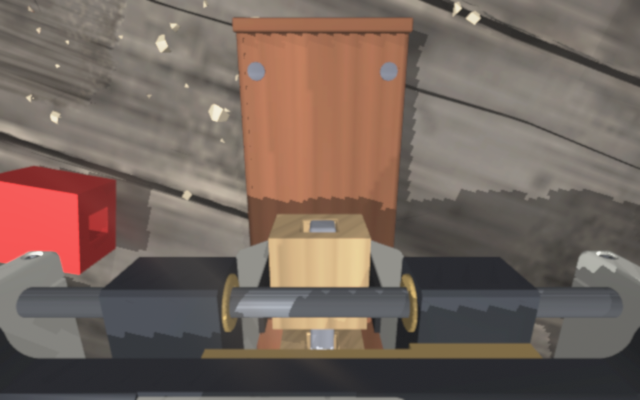

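Call:
arm_command(
  commands=[
    [0, -1.5, 0, 0, 0, 0],
    [0, -1.5, 5, 0, 0, 0],
    [0, -1.5, 13, 0, 0, 0],
    [0, -1.5, 22, 0, 0, 0],
    [0, -1.5, 31, 0, 0, 0],
    [0, -1.5, 40, 0, 0, 0],
    [0, -1.5, 49, 0, 0, 0],
    [0, -1.5, 57, 0, 0, 0],
    [0, -1.5, 62, 0, 0, 0],
    [0, -1.5, 62, 0, 0, 0],
  ],
)

```text
time: 5.25
ee_pos: [0.6307, 0.2114, 0.2081]
tcp_rot: [-0.575, 0.411, -0.411, 0.576]
force: [-0.4, -0.0, -0.5]
gripper_width: 0.474
```

```bash
python3 - <<'E'
from h import *
s=r.get_state();print(s['time'],s['ee_pos'],s['force'],s['moment'],s['gripper_width']*92)
snap('wrist','w3')
E
```

```text
5.25 [0.63069767 0.21135153 0.20813546] [-0.43376375 -0.02835659 -0.49353622] [ 0.00995306 -0.01144402 -0.01500043] 43.63240734413382
```

View pics/w3.png

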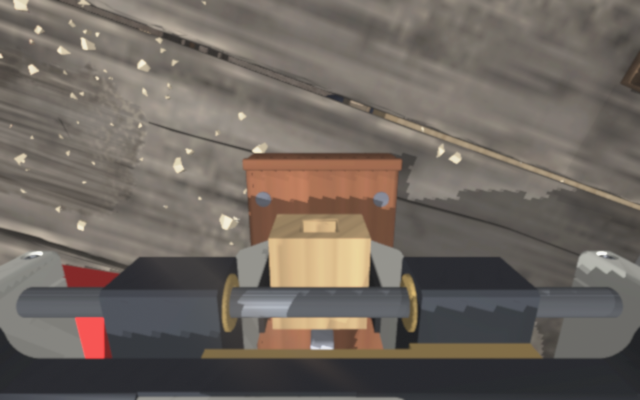

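The block is off the bar: its hole now shows empty at px (320,226). I'll lower it to the landing and then release it.

Call:
arm_command(
  commands=[
    [0, 1, 0, 0, 0, 0],
    [0, 2, 0, 0, 0, 0],
    [0, 3, 0, 0, 0, 0],
    [0, 4, 0, 0, 0, 0],
    [0, 4.5, 0, 0, 0, 0],
    [0, 4.5, 0, 0, 0, 0],
    [0, 4.5, 0, 0, 0, 0],
    [0, 4.5, 0, 0, 0, 0],
    [0, 4.5, 0, 0, 0, 0],
    [0, 4.5, 0, 0, 0, 0],
  ],
)

```text
time: 6.3
ee_pos: [0.6301, 0.2112, 0.2039]
tcp_rot: [0.576, -0.411, 0.411, -0.575]
force: [-1.0, -0.0, 0.9]
gripper_width: 0.479
```

Call:
arm_command(
  commands=[
    [0, 0, 0, 0, 0, 0],
    [0, 0, 0, 0, 0, 0],
    [0, 0, 0, 0, 0, 0],
    [0, 0, 0, 0, 0, 0],
    [0, 0, 0, 0, 0, 0],
    [0, -30, -8, 0, 0, 0],
    [0, -70, -25, 0, 0, 0],
    [0, -115, -45, 0, 0, 0],
    [0, -150, -60, 0, 0, 0],
    [0, -160, -60, 0, 0, 0],
  ],
  fingers=1,
)

```text
time: 7.3
ee_pos: [0.5727, 0.1916, 0.3688]
tcp_rot: [-0.574, 0.409, -0.413, 0.577]
force: [-0.2, -0.9, -0.5]
gripper_width: 1.002
```

```bash
python3 - <<'E'
from h import *
s=r.get_state();print(s['time'],s['ee_pos'],s['force'],s['gripper_width']*92)
snap('wrist','w4');snap('side','side4')
E
```

```text
7.3 [0.57268552 0.19156474 0.36878593] [-0.17115904 -0.90269077 -0.51791408] 92.14263304871326
```

View pics/w4.png

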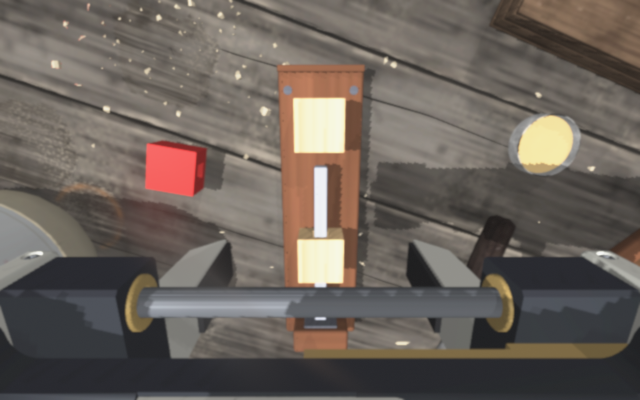

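View pics/side4.png

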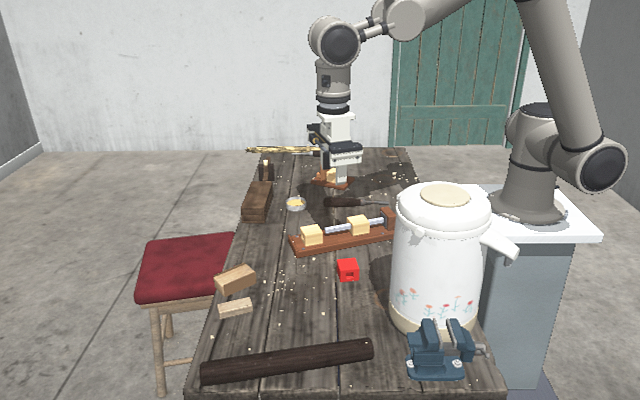

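The block stands free on the landing at px (319,125), clear of the bar tip at px (320,167). The inner block is still on the bar at px (320,258).

```bash
python3 - <<'E'
from h import *
tops('w4',.052,(270,80,360,165));tops('w4',.055,(270,210,360,290))
s=r.get_state();M=R.from_quat(s['tcp_rot']).as_matrix();print(M.round(3),s['time'],s['ee_pos'])
E
```

```text
px [318.8 124.8] mean [0.6293 0.2112] rect [628.8 211. ] [44.2 43.2] 18.9
px [320.3 260.8] mean [0.508  0.1681] rect [507.4 168.1] [45.  43.2] 18.9
[[ 0.325  0.004  0.946]
 [-0.946  0.001  0.325]
 [ 0.001 -1.     0.004]] 7.4 [0.57361879 0.19176562 0.36578963]
```

Call:
arm_command(
  commands=[
    [0, 10, 15, 0, 0, 0],
    [0, 30, 35, 0, 0, 0],
    [0, 55, 53, 0, 0, 0],
    [0, 80, 60, 0, 0, 0],
    [0, 105, 60, 0, 0, 0],
    [0, 128, 60, 0, 0, 0],
    [0, 145, 60, 0, 0, 0],
    [0, 156, 60, 0, 0, 0],
    [0, 160, 60, 0, 0, 0],
    [0, 160, 60, 0, 0, 0],
  ],
)

```text
time: 8.4
ee_pos: [0.6301, 0.2112, 0.2026]
tcp_rot: [0.576, -0.411, 0.41, -0.575]
force: [0.3, -1.2, -0.2]
gripper_width: 1.004
```

Call:
arm_command(
  commands=[
    [0, 0, 0, 0, 0, 0],
    [0, 0, 0, 0, 0, 0],
    [0, 0, 0, 0, 0, 0],
    [0, 0, 0, 0, 0, 0],
    [0, 0, 0, 0, 0, 0],
    [0, 0, 0, 0, 0, 0],
    [0, 0, 0, 0, 0, 0],
    [0, 0, 0, 0, 0, 0],
    [0, 0, 0, 0, 0, 0],
    [0, 0, 0, 0, 0, 0],
  ],
  fingers=-1,
  squeeze=20,
)

```text
time: 9.4
ee_pos: [0.6302, 0.2112, 0.2039]
tcp_rot: [0.576, -0.411, 0.411, -0.575]
force: [-0.0, -0.9, 0.5]
gripper_width: 0.479
```

```bash
python3 - <<'E'
from h import *
s=r.get_state();M=R.from_quat(s['tcp_rot']).as_matrix();print(M.round(3),s['time'],s['ee_pos'],s['force'],s['gripper_width']*92)
# target: hover behind pile: stand angle -28 approx; pile at (.558,-.167); go 80mm behind along stand x
for a in (-28.,):
    d=np.array([np.cos(np.radians(a)),np.sin(np.radians(a))]);t=np.array([.558,-.167])-.08*d
    D=np.r_[t,.37]-s['ee_pos'];print(t,(M.T@D*1000).round(1))
E
```

```text
[[ 0.325  0.     0.946]
 [-0.946 -0.     0.325]
 [ 0.    -1.    -0.   ]] 9.4 [0.63015742 0.21119749 0.20389381] [-0.02205949 -0.92681341  0.49077627] 44.0958932703456
[ 0.48736419 -0.12944227] [ 275.8 -166.1 -245.7]
```

Call:
arm_command(
  commands=[
    [0, -20, 0, 0, 0, 0],
    [0, -55, 0, 0, 0, 0],
    [10, -95, -9, 0, 0, 0],
    [34, -125, -30, 0, 0, 0],
    [62, -145, -55, 0, 0, 0],
    [92, -160, -82, 0, 0, 0],
    [122, -166, -109, 0, 0, 0],
    [150, -166, -134, 0, 0, 0],
    [178, -166, -159, 0, 0, 0],
    [204, -166, -182, 0, 0, 0],
  ],
)

```text
time: 10.4
ee_pos: [0.5233, -0.0422, 0.3699]
tcp_rot: [0.575, -0.411, 0.411, -0.575]
force: [-0.6, -0.3, -0.9]
gripper_width: 0.479
```

Call:
arm_command(
  commands=[
    [18, 0, -16, 0, 7, 0],
    [36, 0, -32, 0, 14, 0],
    [52, 0, -46, 0, 22, 0],
    [64, 0, -57, 0, 30, 0],
    [71, 0, -63, 0, 37, 0],
    [72, 0, -64, 0, 43, 0],
    [72, 0, -64, 0, 47, 0],
    [72, 0, -64, 0, 47, 0],
    [72, 0, -64, 0, 47, 0],
    [72, 0, -64, 0, 47, 0],
  ],
)

```text
time: 11.4
ee_pos: [0.4871, -0.1296, 0.3698]
tcp_rot: [0.364, -0.606, 0.606, -0.364]
force: [0.8, -0.1, -0.3]
gripper_width: 0.473
```

```bash
python3 - <<'E'
from h import *
s=r.get_state();M=R.from_quat(s['tcp_rot']).as_matrix();print(M.round(3),s['time'],s['ee_pos'],s['force'],s['gripper_width']*92)
snap('wrist','w5')
E
```

```text
[[-0.469 -0.     0.883]
 [-0.883 -0.    -0.469]
 [ 0.    -1.    -0.   ]] 11.4 [ 0.487128   -0.12960515  0.36980312] [ 0.80797336 -0.12636011 -0.27486965] 43.55414714060471
```

View pics/w5.png

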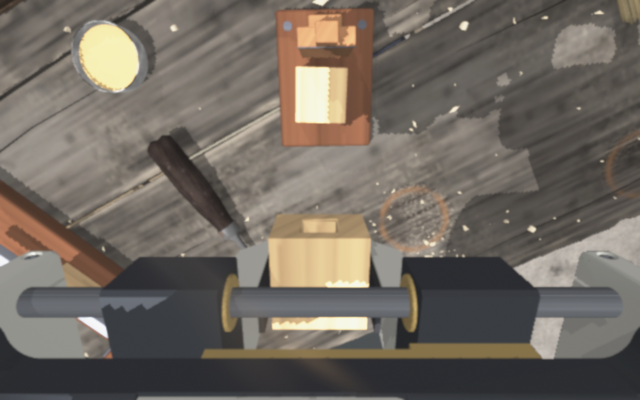

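The wrist view shows the pile block at px (321,95) on the stand, with the stepped post above it at px (327,35). The right side of its top is in shadow. The held block is at px (320,255).

```bash
python3 - <<'E'
from h import *
i=cv2.imread('pics/w5.png');cv2.imwrite('pics/w5z.png',cv2.resize(i[0:160,260:390],None,fx=4,fy=3.7))
hsv=cv2.cvtColor(i,cv2.COLOR_BGR2HSV);print(hsv[95,290:352:2].tolist());print(hsv[60:130:3,318].tolist())
# base edges
m=cv2.inRange(hsv,(3,120,60),(14,255,230))
L=[];Q=[]
for v in range(60,140,4):
    x=np.where(m[v,265:390])[0]+265
    L.append(onz('w5',(x.min()-.5,v),.012)[:2]);Q.append(onz('w5',(x.max()+.5,v),.012)[:2])
for q in (L,Q):
    f=cv2.fitLine(np.array(q,np.float32),cv2.DIST_HUBER,0,1e-4,1e-4).ravel();print(f,np.degrees(np.arctan(f[1]/f[0])))
E
```

```text
[[10, 127, 175], [10, 126, 176], [11, 120, 189], [25, 57, 247], [30, 21, 247], [28, 31, 247], [27, 40, 247], [28, 35, 247], [29, 30, 247], [29, 27, 247], [29, 25, 247], [30, 24, 247], [29, 27, 247], [29, 26, 247], [30, 23, 247], [30, 22, 247], [30, 24, 247], [29, 26, 247], [27, 41, 247], [20, 86, 231], [18, 90, 221], [19, 90, 225], [19, 90, 225], [19, 89, 227], [20, 86, 231], [20, 85, 230], [19, 88, 226], [18, 93, 215], [15, 101, 167], [10, 117, 111], [10, 118, 110]]
[[10, 114, 92], [10, 114, 92], [15, 102, 153], [28, 32, 247], [29, 30, 247], [29, 30, 247], [29, 30, 247], [29, 30, 247], [29, 30, 247], [29, 30, 247], [29, 28, 247], [30, 24, 247], [30, 23, 247], [30, 22, 247], [30, 22, 247], [30, 21, 247], [30, 21, 247], [30, 21, 247], [30, 21, 247], [30, 21, 247], [30, 21, 247], [15, 103, 206], [10, 125, 147], [10, 124, 146]]
[ 0.8938281  -0.44840977  0.5811133  -0.13785161] -26.6417
[ 0.8992801  -0.4373733   0.52841014 -0.20582603] -25.936405
```

View pics/w5z.png

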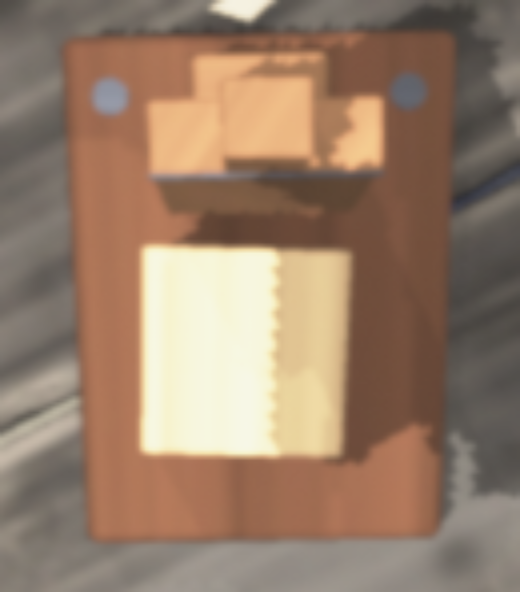

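```bash
python3 - <<'E'
from h import *
tops('w5',.044,(280,60,360,130),(16,15,195),(35,110,255))
s=r.get_state();M=R.from_quat(s['tcp_rot']).as_matrix();print(s['time'],np.degrees(np.arctan2(M[1,2],M[0,2])))
for c in [(.5578,-.1670)]:pass
# held block top height z ~ .37-.159+7mm => .218
tops('w5',.2182,(255,200,385,300),(15,15,150),(35,130,255))
E
```

```text
px [319.7  94.5] mean [ 0.56   -0.1697] rect [ 559.6 -169.6] [44.1 45.6] 62.0
11.45 -27.974415923707955
px [321.2 253.2] mean [ 0.5001 -0.1382] rect [ 501.4 -137.7] [44.4 34.4] 61.3
```

Call:
arm_command(
  commands=[
    [0, 0, 12, 0, 0, 0],
    [1.3, 0, 35, 0, 0, 0],
    [1.3, 5, 58, 0, 0, 0],
    [1.3, 20, 76, 0, 0, 0],
    [1.3, 45, 84, 0, 0, 0],
    [1.3, 72, 84, 0, 0, 0],
    [1.3, 98, 84, 0, 0, 0],
    [1.3, 120, 84, 0, 0, 0],
    [1.3, 132, 84, 0, 0, 0],
    [1.3, 132, 84, 0, 0, 0],
  ],
)

```text
time: 12.45
ee_pos: [0.5603, -0.1701, 0.2362]
tcp_rot: [-0.365, 0.607, -0.605, 0.363]
force: [-0.6, -0.4, -1.1]
gripper_width: 0.475
```

```bash
python3 - <<'E'
from h import *
s=r.get_state();M=R.from_quat(s['tcp_rot']).as_matrix();print(M.round(3),s['time'],s['ee_pos'],s['force'],s['gripper_width']*92)
snap('side','s6');snap('wrist','w6');snap('top','t6')
i=cv2.imread('pics/s6.png')[120:220,280:400];j=cv2.imread('pics/w6.png');
a=cv2.resize(i,(480,400),interpolation=cv2.INTER_CUBIC);b=j[150:400,220:420];b=cv2.resize(b,(320,400))
cv2.imwrite('pics/c6.png',np.hstack([a,b]))
E
```

```text
[[-0.47  -0.003  0.883]
 [-0.883  0.001 -0.47 ]
 [ 0.    -1.    -0.003]] 12.45 [ 0.56028149 -0.1701415   0.23624687] [-0.56266919 -0.3734023  -1.08329395] 43.66270135695403
```

View pics/c6.png

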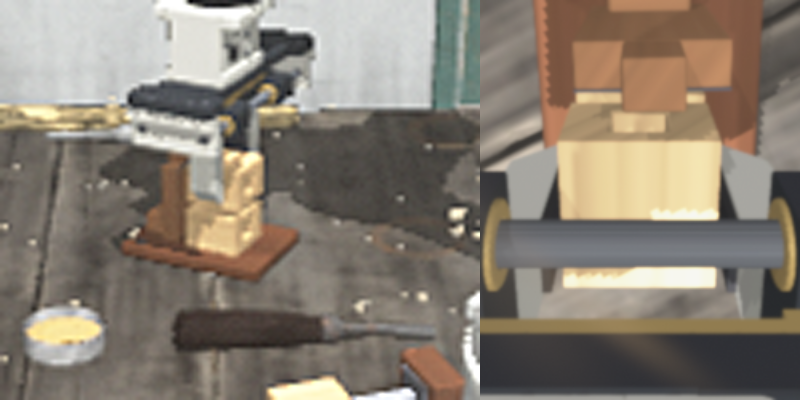

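The side and wrist views show the held block directly above the pile block, lined up with it and clear of the post. I'll lower it to contact and release.

Call:
arm_command(
  commands=[
    [0, 0, 0, 0, 0, 0],
    [0, 2, 0, 0, 0, 0],
    [0, 4, 0, 0, 0, 0],
    [0, 6, 0, 0, 0, 0],
    [0, 7.5, 0, 0, 0, 0],
    [0, 9, 0, 0, 0, 0],
    [0, 9.5, 0, 0, 0, 0],
    [0, 10, 0, 0, 0, 0],
    [0, 10, 0, 0, 0, 0],
    [0, 10, 0, 0, 0, 0],
  ],
)

```text
time: 13.6
ee_pos: [0.5607, -0.1704, 0.2279]
tcp_rot: [0.364, -0.606, 0.606, -0.364]
force: [0.4, 0.5, 0.2]
gripper_width: 0.477
```

```bash
python3 - <<'E'
from h import *
s=r.get_state();print(s['time'],s['ee_pos'],s['force'],s['gripper_width']*92)
snap('side','s7')
i=cv2.imread('pics/s7.png')[150:190,310:360]
cv2.imwrite('pics/c7.png',cv2.resize(i,(750,600),interpolation=cv2.INTER_CUBIC))
E
```

```text
13.6 [ 0.56066889 -0.17040469  0.22787307] [0.36940783 0.52799833 0.24808982] 43.8559855758208
```

View pics/c7.png

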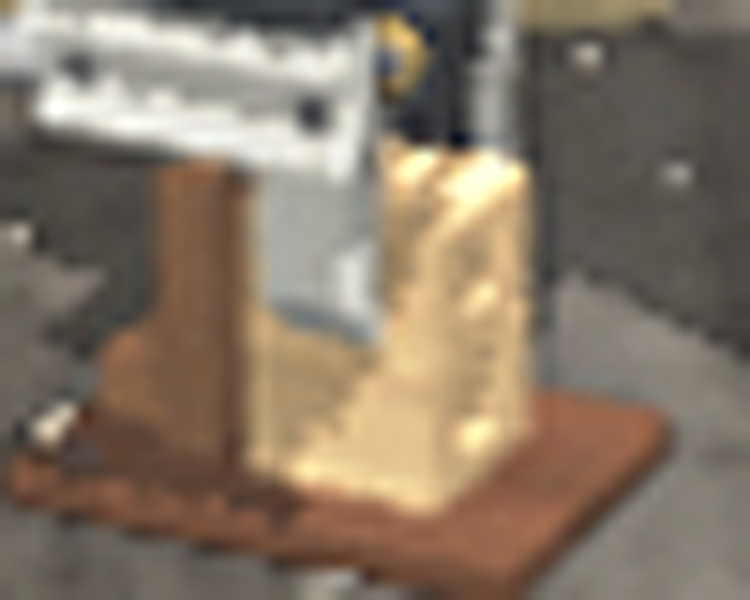

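Call:
arm_command(
  commands=[
    [0, 0.5, 0, 0, 0, 0],
    [0, 0.5, 0, 0, 0, 0],
    [0, 0.5, 0, 0, 0, 0],
    [0, 0.5, 0, 0, 0, 0],
    [0, 0.5, 0, 0, 0, 0],
    [0, 0.5, 0, 0, 0, 0],
    [0, -15, 0, 0, 0, 0],
    [0, -50, 0, 0, 0, 0],
    [0, -95, -20, 0, 0, 0],
    [0, -130, -50, 0, 0, 0],
  ],
  fingers=1,
)

```text
time: 14.65
ee_pos: [0.5167, -0.1472, 0.3598]
tcp_rot: [0.363, -0.606, 0.607, -0.364]
force: [0.6, -0.5, 0.8]
gripper_width: 1.0
```

Call:
arm_command(
  commands=[
    [0, -20, -30, 0, 0, 0],
    [0, -20, -30, 0, 0, 0],
    [0, -20, -30, 0, 0, 0],
    [0, -20, -30, 0, 0, 0],
    [0, -20, -30, 0, 0, 0],
    [0, -20, -30, 0, 0, 0],
    [0, -20, -30, 0, 0, 0],
    [0, -20, -30, 0, 0, 0],
    [0, -20, -30, 0, 0, 0],
    [0, -20, -30, 0, 0, 0],
  ],
)

```text
time: 15.65
ee_pos: [0.4901, -0.1328, 0.3778]
tcp_rot: [-0.364, 0.606, -0.606, 0.364]
force: [0.2, -0.0, 0.4]
gripper_width: 1.003
```

```bash
python3 - <<'E'
from h import *
s=r.get_state();print(s['time'],s['ee_pos'],s['force'],s['gripper_width']*92)
snap('wrist','w8');snap('side','s8');snap('top','t8')
tops('w8',.076,(270,40,370,180),(16,15,195),(35,110,255))
i=cv2.imread('pics/s8.png')[140:270,280:410];a=cv2.resize(i,(400,400),interpolation=cv2.INTER_CUBIC)
b=cv2.resize(cv2.imread('pics/w8.png')[0:200,220:420],(400,400))
cv2.imwrite('pics/c8.png',np.hstack([a,b]))
E
```

```text
15.65 [ 0.49007164 -0.13275808  0.37780217] [ 0.18141077 -0.03675744  0.38648808] 92.26408053655743
px [318.1  98.8] mean [ 0.5602 -0.1701] rect [ 559.7 -170.1] [43.8 46.3] 62.1
```

View pics/c8.png

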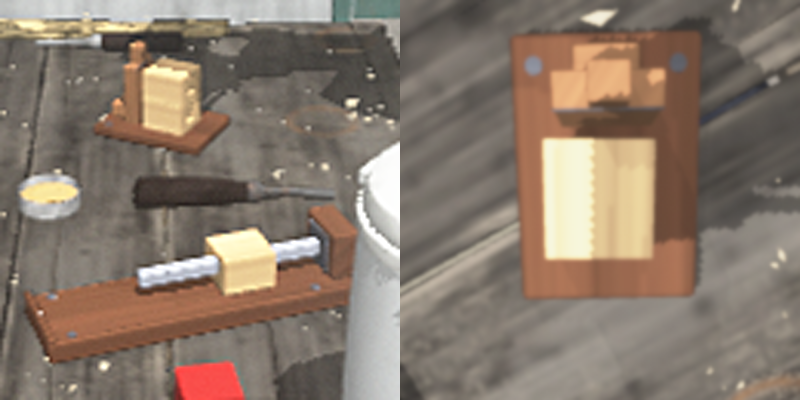

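View pics/t8.png

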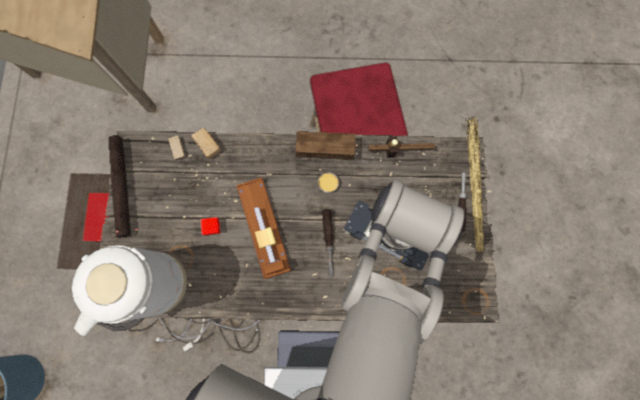

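The freed block is stacked on the pile block. Its top centre is at (559.7, -170.1) mm and 62.1°, against (559.6, -169.6) mm and 62.0° for the lower block. The inner block is still on the bar, and the chisel and tin are at their original pixels. The gripper is clear, so I'm handing in.

```bash
python3 -c "
from bench import r
print(r.hand_in(), r.get_state()['time'])"
```

```text
the job is handed in; nothing more can be done
the job is handed in; nothing more can be done
```

The freed block is stacked on the block on the height stand, and the job was handed in at about 16 s of the 46 s allowed. No verdict was reported.

- **Freeing the block:** I gripped the outer block across its sides and slid it about 62 mm off the open end of the bar. I lowered it onto the landing and released it. The pictures showed it standing free and upright, with the inner block still on the bar.
- **Stacking:** I picked it up again, carried it over with a 47° turn, set it on the lower block, released it and backed off.

**Last checks:**
- **Fit on the pile:** the top block's centre measured within about 1 mm of where the lower block was seen before stacking. Their directions agreed to about 0.1°.
- **Other objects:** the inner block is still threaded on the bar. The chisel and tin look unmoved in the top view.
- **Robot:** the gripper is open and well clear, and the force readings at the end of each move stayed near zero.

The height of the pile against the post's shoulders was not measured separately. I judged it from the arm's height at release and the side view. The lower block's final position was also only checked in that view, since the stack hides it from above.

No check failed. The only disagreement was that the stand's base edges read about -26° while the lower block read about -28°. I aligned to the lower block.

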